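Walk a stuck tube insert out of its centrifuge bucket

ROBOT

A 7-joint arm with a two-finger parallel gripper is mounted at the origin on the work surface. World frame = base frame: x ahead of the robot, y to its left, z up, the work surface at z = 0. Lengths are in mm, angles in rad, forces in N, time in s.
With the tool pointing down it reaches from about 425 to 975 mm from the base axis. Payload 16.7 kg.
Tool frame: the origin (TCP) lies midway between the tips of the shut fingers; the grasp point (between the pads) lies manip.tcp_to_grasp behind it (manip.tcp_to_grasp is the distance from the TCP to the grasp point, in mm); z points along the fingers, y is the line along which they close (so a half turn about z gives the same grasp; the last joint's range is limited). The gripper opens to 85 mm and grips with 20 to 120 N. Pads are 22 mm wide; open, the fingers measure 114 mm over their backs; the gripper's body (76 mm by 85 mm) begins 54 mm behind the grasp point. The pads swing forward as they close: fully open they stand 13 mm farther back than shut.
Start: joints at [-1.468, 0.426, 0.074, 1.606, -0.034, 1.111, -0.067], TCP at [168.835, 653.507, 231.302] pointing down, gripper open.
Joint ranges: [-2.85, 2.85], [-0.5, 2.14], [-1.23, 1.37], [0.21, 2.46], [-1.02, 4.16], [0.16, 2.05], [-2.73, 2.73]. Speed limits (rad/s): [1.89, 1.89, 2.39, 2.39, 3.01, 3.01, 3.01].

INTERFACE

Orientations are given as [roll, pitch, yaw] about the fixed x, y, z axes, in that order (R = Rz(yaw) Ry(pitch) Rx(roll)).
In Python, from workcell import manip gives the robot as it stands. The module is installed in compiled form; this text tells all that it offers. Calls block until the motion is done:
- manip.move_pose(position, orientation): joint-space move of the TCP to a pose.
- manip.move_straight(position, frame=None, vel=150): straight line of the TCP; frame=None keeps the orientation; vel is the mean speed in mm/s.
- manip.move_joints(angles): joint-space move.
- manip.gripper_to(opening): finger opening in mm; the grip force is fixed at half the most; returns when the fingers have stopped.
- manip.sleep(seconds).
- manip.solve_ik(position, orientation): joint angles nearest the present ones, or None.
- manip.read_state(): the state.
- manip.grab_frame(name): name is "scene" or "side" or "wrist"; returns a dict with "frame" (480x640x3 uint8, blue, green, red), "intrinsics" (3x3 intrinsics, pixels), "dist" ([k1, k2, p1, p2, k3] as OpenCV has them; the pictures are not rectified), "xyz" and "attitude" of the camera in the world. Camera axes: x right, y down, z forward; pixel columns grow to the right and rows downward; lengths in mm; the calibration is good to about 2 mm. A picture is of the moment at which its call begins. There is no depth.
A pose or a line that the arm cannot do raises manip.MotionError and nothing moves.
- manip.finish_job(): hands the job in; it is judged then, once.
The state is a dict: "time_s": time; "joint_positions": joint angles; "joint_velocities": joint speeds; "joint_efforts": joint torques, N m; "tool_pos": TCP position; "eef_rot": TCP orientation; "wrist_force": force on the tool from outside, world axes, zero at the start; "moment": the same for the moment, N m; "opening": finger opening in mm; "grasp_force": force on a finger pad.
Only numpy, scipy, OpenCV 4.12 (cv2) and the standard library are available. Lean on these libraries where they do the work, as an engineer would, in place of code of your own. Each camera call takes 0.05 s, during which the arm holds its last target. There are 200 camera calls.

TASK

The tube insert is stuck in the centrifuge bucket. Take the push rod from its stand and push the insert out from behind through the two holes in the bucket's bottom, a little at a time on alternate sides so that it never cocks badly askew or is forced, until it drops into the tray below; then hang the rod back in its stand by its collar. Leave the bottle, the tube rack and the beaker where they are.

Things in the scene. Friction and masses are not known exactly. Their poses are not given: they have to be found in the camera images.
- station: Fixed push-out station: a steel tray (floor 4 mm thick, rim 30 mm high) with two grey cheeks, 125 mm high, 168 mm over their outsides, that carry the bucket. Origin on the bench below the centre of the bucket's mouth; x points forward (the way the insert comes out), z up. The tray reaches from x = -107 to +152 mm, y +-97 mm.
- bucket: Aluminium centrifuge bucket fixed in the cheeks, bottom up, rolled 30 degrees from vertical so that its mouth looks down and forward over the tray. Origin: centre of the mouth, 90 mm above the bench; z runs along the pocket from mouth out through the bottom (up and back), y level along the long side. Outside 144 (y) x 61 x 74 mm (z); pocket 128 (y) x 45 x 66 mm deep; bottom 8 mm thick with two holes.
- hole_left (a point): Centre, at the outer surface of the bucket's bottom (bucket z = 74 mm), of the round 24 mm access hole at bucket y = +42 mm; the way in is along the bucket's -z. Pushed at one hole only, the insert turns and its corners bind on the walls after some 15 to 20 mm of rod travel (the force then climbs steeply); pushing at the other hole straightens it.
- hole_right (a point): The same for the 24 mm access hole at bucket y = -42 mm. At the start the rod meets the insert about 10 mm below the outer surface, at either hole.
- insert_center (a point): Centre of the grey plastic tube insert, a block 120 (y) x 42 x 60 mm (z), about 0.2 kg, stuck in the bucket, with the bucket's axes at the start; 4 mm side play at each end. Two sprung pads in the short walls, 28 mm from the mouth, squeeze its ends: pushing it takes roughly 5 to 12 N. Once it has come out about 36 mm its back passes the pads and it slides out into the tray by its weight.
- rod_grip (a point): Middle of the round black grip (24 mm diameter, 52 mm long) of the loose push rod, 0.18 kg: below the grip a steel collar 36 mm diameter, 6 mm thick, then a steel shank 12 mm diameter, 100 mm long. The point lies 26 mm above the collar's top and 132 mm from the tip; z points along the rod from tip to grip. At the start it hangs upright by its collar in the stand.
- rod_tip (a point): Centre of the lower end of the push rod's shank; same axes as rod_grip.
- stand_hole (a point): Centre, at the top surface, of the 24 mm hole in the 70 x 70 mm top plate of the fixed white rod stand, 120 mm above the bench; the rod hangs in it, collar flat on the plate, shank free below; z up.
- dispenser: White round bottle, 68 mm diameter, 150 mm high, loose bystander; origin at the centre of its underside.
- tube_rack: White tube rack with capped tubes, 64 x 206 x 92 mm high, loose bystander; origin at the centre of its underside.
- beaker: Glass beaker, 80 mm diameter, 100 mm high, loose bystander; origin at the centre of its underside.
Things that resemble listed ones, but are neither listed nor needed, are in the scene too. Of the things that look like the part that bears rod_grip, the larger one is meant. Leave any black look-alike of the part that bears stand_hole alone.

How it is judged:
By the outcome, as a careful person would: the job done as asked, in the order asked, and still so for the second after the job is handed in, with the robot touching nothing.
It also fails if it takes over 64 s, if anything falls off the work surface, if the arm or the gripper's body presses on something with over 40 N, if the wrist force passes 120 N, or if a joint passes its speed limit or range.

## Working session

There is one attempt and no reset: what is moved stays moved. The work goes in short steps, each a Python script; the robot and the scene stay as the last script left them, time stands still between calls to the robot, and variables do not carry over. Pictures are saved under pics/ and viewed, at most 13 in all, crops included, and the job is handed in when it is done.

```bash
mkdir -p pics
python3 - <<'E'
from workcell import manip
import cv2,numpy as np
s=manip.read_state();print(s['time_s'],s['tool_pos'],s['eef_rot'],s['opening'],manip.tcp_to_grasp)
for n in("scene","side"):
    f=manip.grab_frame(n);cv2.imwrite(f"pics/{n}0.png",f["frame"]);print(n,f["intrinsics"],f["dist"],f["xyz"],f["attitude"])
E
```

```text
0.0 [168.7313249  653.13948766 230.59945702] [-3.14028336e+00  7.70425702e-05  2.88877075e+00] 85.50804486372843 18.700000000000003
scene [[560.01863872   0.         320.05505669]
 [  0.         560.01863872 233.69466211]
 [  0.           0.           1.        ]] [-0.10570082  0.          0.          0.          0.        ] [1223.41262193 -232.44104201 1194.52056748] [-2.62189167 -0.01028573  1.20399295]
side [[456.39225221   0.         317.30710034]
 [  0.         456.39225221 241.92502574]
 [  0.           0.           1.        ]] [-0.01504978  0.          0.          0.          0.        ] [ 578.13315414 -800.0067013   694.61348063] [-2.19966255 -0.02041588 -0.10099987]
```

View pics/scene0.png

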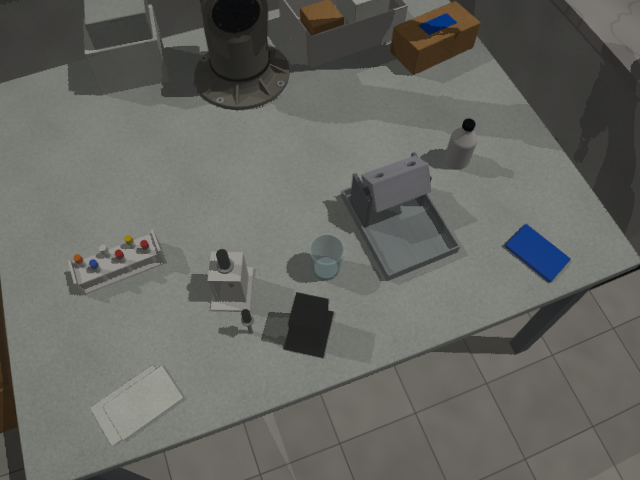

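View pics/side0.png

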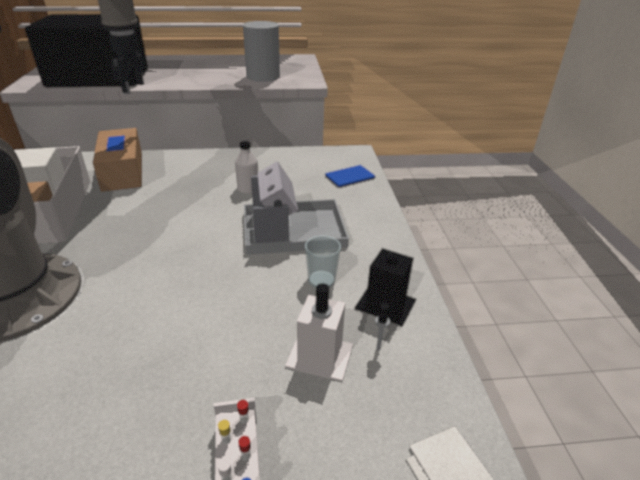

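The scene view shows the white stand with the large rod at about (226,262) and the bucket at (395,183), with holes near (379,177) and (410,162). The small rod is at (247,317) and the black stand at (310,325). In the side view the bucket is at (275,187) and the rod at (322,298).

```bash
cat > h.py <<'E'
import cv2,numpy as np
from scipy.spatial.transform import Rotation as R
from workcell import manip
def rot(a): return R.from_euler('xyz',a).as_matrix()
def ray(f,p):
    u=cv2.undistortPoints(np.array([[p]],float),f["intrinsics"],np.array(f["dist"]))[0,0]
    d=rot(f["attitude"])@np.array([u[0],u[1],1.]);return np.array(f["xyz"],float),d/np.linalg.norm(d)
def plane(f,p,z):
    o,d=ray(f,p);return o+d*(z-o[2])/d[2]
def tri(rs):
    A=sum(np.eye(3)-np.outer(d,d) for o,d in rs);b=sum((np.eye(3)-np.outer(d,d))@o for o,d in rs)
    x=np.linalg.solve(A,b);return x,[np.linalg.norm(np.cross(x-o,d)) for o,d in rs]
def proj(f,X):
    M=rot(f["attitude"]).T;r=cv2.Rodrigues(M)[0]
    return cv2.projectPoints(np.array(X,float).reshape(-1,3),r,-M@np.array(f["xyz"],float),f["intrinsics"],np.array(f["dist"]))[0].reshape(-1,2)
E
python3 - <<'E'
import cv2,numpy as np
a=cv2.imread('pics/scene0.png');b=cv2.imread('pics/side0.png')
def c(i,x,y,w=100,h=75): return cv2.resize(i[y:y+h,x:x+w],(400,300),interpolation=cv2.INTER_CUBIC)
cv2.imwrite('pics/c1.png',np.vstack([np.hstack([c(a,345,145),c(a,190,240)]),np.hstack([c(b,235,160),c(b,280,275,)])]))
E
```

```text
(no output)
```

View pics/c1.png

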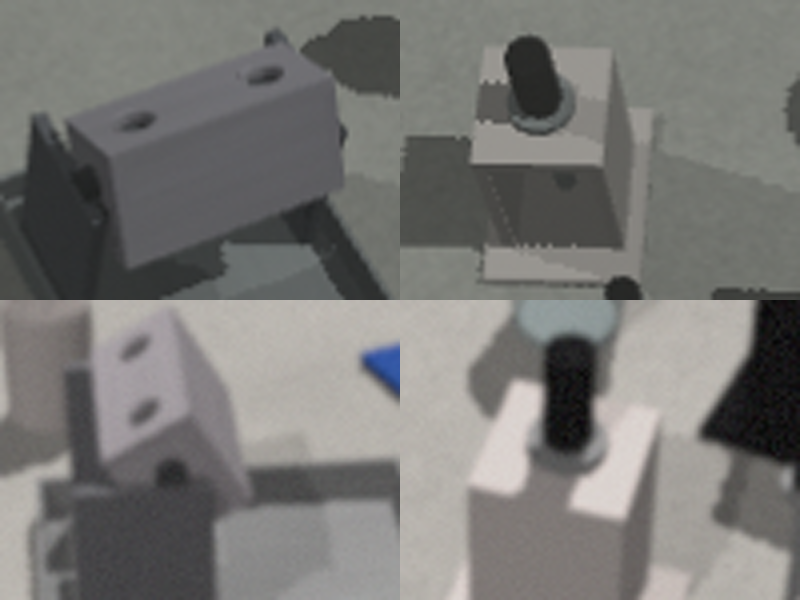

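Run:
```python
from h import *
A=manip.grab_frame("scene");B=manip.grab_frame("side")
P={'hr':((379.2,175),(271,187.5)),'hl':((411,163.2),(268.7,171.2)),'col':((225.3,265.8),(322,310.4)),'top':((222,252),(322.4,286))}
for k,(a,b) in P.items():
    x,e=tri([ray(A,a),ray(B,b)]);print(k,x.round(1),np.round(e,1))
for k,z in(('hr',154.1),('hl',154.1),('col',126),('top',178)):
    print(k,plane(A,P[k][0],z).round(1),plane(B,P[k][1],z).round(1))
```

```text
hr [574.7 173.3 151.6] [1.1 1.1]
hl [570.5 256.3 152.9] [1.1 1.1]
col [ 656.4 -220.5  119.9] [0.8 0.8]
top [ 654.9 -219.1  177.3] [1.8 1.8]
hr [575.  173.  154.1] [575.5 167.3 154.1]
hl [570.  256.4 154.1] [571.3 252.3 154.1]
col [ 658.9 -220.2  126. ] [ 656.1 -227.4  126. ]
top [ 653.5 -218.2  178. ] [ 656.1 -221.7  178. ]
```

```bash
cat >> h.py <<'E'
def tool(zdir,yaw,flip):
    z=np.array(zdir,float);z/=np.linalg.norm(z);y=np.array([np.sin(yaw),-np.cos(yaw),0.])*(-1 if flip else 1)
    y-=z*(y@z);y/=np.linalg.norm(y);return list(R.from_matrix(np.c_[np.cross(y,z),y,z]).as_euler('xyz'))
YAW=0.05
UP=np.array([-.5*np.cos(YAW),-.5*np.sin(YAW),.75**.5])  # bucket z
HR=np.array([575,172.5,154]);HL=np.array([570.5,255.5,154])
def st():
    s=manip.read_state();print('t',round(s['time_s'],2),'tcp',np.round(s['tool_pos'],1),'F',np.round(s['wrist_force'],1),'op',round(s['opening'],1),'gf',round(s['grasp_force'],1))
    return s
E
python3 - <<'E'
from h import *
for fl in(0,1):
    for p,z in(((656,-221,300),(0,0,-1)),((656,-221,133),(0,0,-1)),(HR+UP*(113+30),-UP),(HL+UP*(113+30),-UP),(HR+UP*(113-50),-UP),(HL+UP*(113-50),-UP)):
        q=manip.solve_ik(list(p),tool(z,YAW,fl));print(fl,None if q is None else np.round(q,2))
    try:
        s=manip.read_state()
    except Exception as e:print(e)
m=manip.read_state()['tool_pos'];
manip.move_straight([m[0],m[1],330])
fl=1
manip.move_pose([656,-221,310],tool((0,0,-1),YAW,1));st()
f=manip.grab_frame("wrist");cv2.imwrite('pics/w1.png',f["frame"]);print(f["xyz"],f["attitude"],f["intrinsics"][0],f["dist"])
E
```

```text
0 [-0.36  0.54  0.91  1.52 -0.44  1.3  -0.92]
0 [-0.4   0.78  1.01  1.69 -0.74  1.1  -0.69]
0 [-0.77 -0.1   0.14  2.24  0.52  0.62 -2.51]
0 [-1.03 -0.03  0.23  2.17  0.58  0.68 -2.71]
0 [-0.75  0.07  0.19  2.25  0.6   0.43 -2.58]
0 [-1.13  0.13  0.43  2.2   0.59  0.47 -2.71]
1 [-0.29  0.5   0.78  1.51 -0.36  1.28  2.15]
1 [-0.24  0.64  0.69  1.68 -0.47  1.    2.24]
1 [-1.16 -0.15  0.5   2.25  0.61  0.66  0.55]
1 [-1.21 -0.04  0.41  2.18  0.59  0.69  0.42]
1 [-1.04  0.06  0.5   2.27  0.56  0.41  0.6 ]
1 [-1.11  0.13  0.41  2.19  0.6   0.48  0.42]
t 4.49 tcp [ 656.3 -220.2  309.9] F [ 0.  -0.9 -0.3] op 85.2 gf 0.0
[ 573.16598547 -224.29078089  451.92035786] [ 2.81206457e+00 -6.72150936e-04  1.62127857e+00] [389.12656351   0.         311.22628778] [-0.06429483  0.          0.          0.          0.        ]
```

View pics/w1.png

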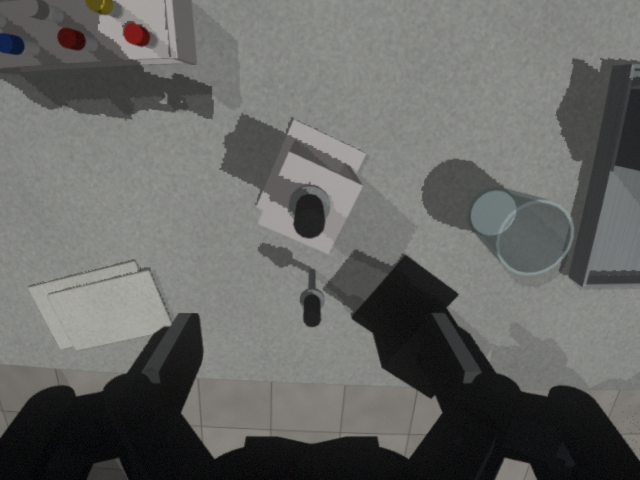

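The wrist view shows the big rod with its collar at (311,203) and grip top at (309,219). The small rod is at (312,305) and the black stand near (405,310).

Run:
```python
from h import *
A=manip.grab_frame("scene");B=manip.grab_frame("side");W=manip.grab_frame("wrist")
print('col',plane(W,(311,202.5),126).round(1),'top',plane(W,(309,222),178).round(1))
A0=(247,316)
for k,r in dict(small=[ray(A,A0),ray(B,(384,313)),ray(W,(312,310))],top=[ray(A,(222,252)),ray(B,(322.4,286)),ray(W,(309,222))],col=[ray(A,(225.3,265.8)),ray(B,(322,310.4)),ray(W,(311,202.5))]).items():
    x,e=tri(r);print(k,x.round(1),np.round(e,1))
for z in(0,120,150):print(z,plane(W,(404,255),z).round(),plane(W,(352,317),z).round(), plane(A,(298,293),z).round(),plane(A,(329,296),z).round())
```

```text
col [ 652.9 -220.6  126. ] top [ 654.9 -222.   178. ]
small [ 773.2 -212.4   96.7] [2.2 1.1 1.3]
top [ 655.  -220.4  178.1] [2.5 1.5 1.5]
col [ 655.7 -220.4  119.1] [0.5 1.4 1. ]
0 [745. -99.   0.] [ 836. -157.   -0.] [720. -81.   0.] [752. -16.   0.]
120 [ 699. -133.  120.] [ 766. -175.  120.] [770. -96. 120.] [799. -38. 120.]
150 [ 688. -141.  150.] [ 749. -179.  150.] [ 783. -100.  150.] [811. -43. 150.]
```

Run:
```python
from h import *
manip.move_straight([655,-220.7,210]);manip.move_straight([655,-220.7,133.5],vel=80);st()
manip.gripper_to(15);st()
manip.move_straight([655,-220.7,300]);st()
for n in("scene","side"):
    f=manip.grab_frame(n);cv2.imwrite(f"pics/{n}1.png",f["frame"])
import numpy as np
a=cv2.imread('pics/scene1.png');b=cv2.imread('pics/side1.png')
c=lambda i,x,y:cv2.resize(i[y:y+150,x:x+100],(400,600),interpolation=cv2.INTER_CUBIC)
cv2.imwrite('pics/c2.png',np.hstack([c(a,175,150),c(b,275,190)]))
```

```text
t 6.62 tcp [ 655.3 -220.9  134. ] F [ 0.1 -0.6  0.6] op 85.3 gf 0.0
t 7.22 tcp [ 655.1 -220.8  133.8] F [-0.7 -0.6  4.4] op 23.0 gf 58.5
t 8.47 tcp [ 654.6 -220.4  298.9] F [-0.7 -0.6 -1.1] op 22.5 gf 58.7
```

View pics/c2.png

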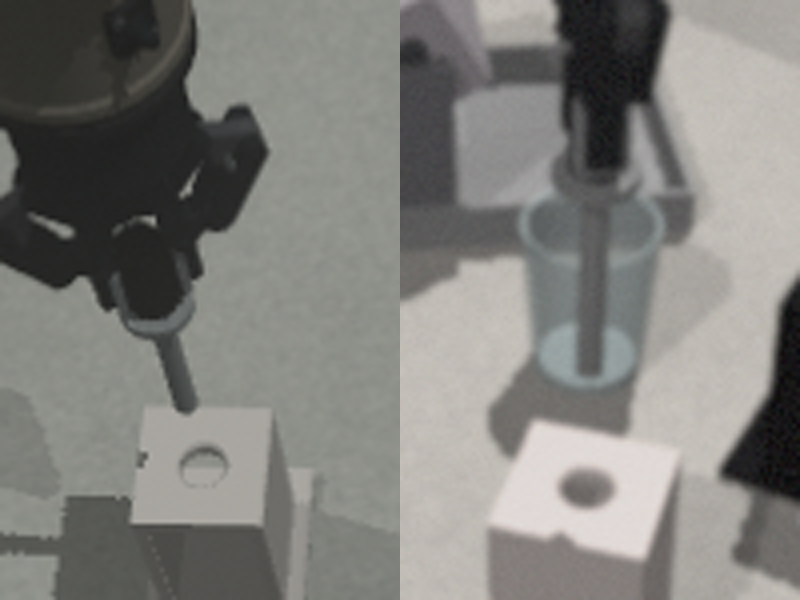

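Rod held: its tip is at scene (222,252) and side (322.7,284). The empty stand hole is at scene (226,266.4) and side (321.5,311.5).

Run:
```python
from h import *
A=manip.grab_frame("scene");B=manip.grab_frame("side")
for k,a,b,z in(('tip',(222,252),(322.7,283.5),185.6),('hole',(226,266.2),(321.4,311.3),120)):
    x,e=tri([ray(A,a),ray(B,b)]);print(k,x.round(1),np.round(e,1),plane(A,a,z).round(1),plane(B,b,z).round(1))
manip.move_pose([655,-220.7,380],tool((0,0,-1),YAW,1))
c=(HR+HL)/2
manip.move_pose(list(c+UP*(113.3+70)),tool(-UP,YAW,1));st()
for n in("scene","side"):
    f=manip.grab_frame(n);cv2.imwrite(f"pics/{n}2.png",f["frame"])
a=cv2.imread('pics/scene2.png');b=cv2.imread('pics/side2.png')
c=lambda i,x,y:cv2.resize(i[y:y+150,x:x+100],(400,600),interpolation=cv2.INTER_CUBIC)
cv2.imwrite('pics/c3.png',np.hstack([c(a,340,80),c(b,220,100)]))
```

```text
tip [ 656.2 -218.6  181.6] [0.7 0.7] [ 657.8 -218.3  185.6] [ 656.1 -223.9  185.6]
hole [ 655.7 -219.2  116.2] [0.6 0.6] [ 657.2 -218.9  120. ] [ 655.6 -223.5  120. ]
t 10.82 tcp [481.7 208.8 312.6] F [ 0.8  0.3 -1.3] op 22.7 gf 58.9
```

View pics/c3.png

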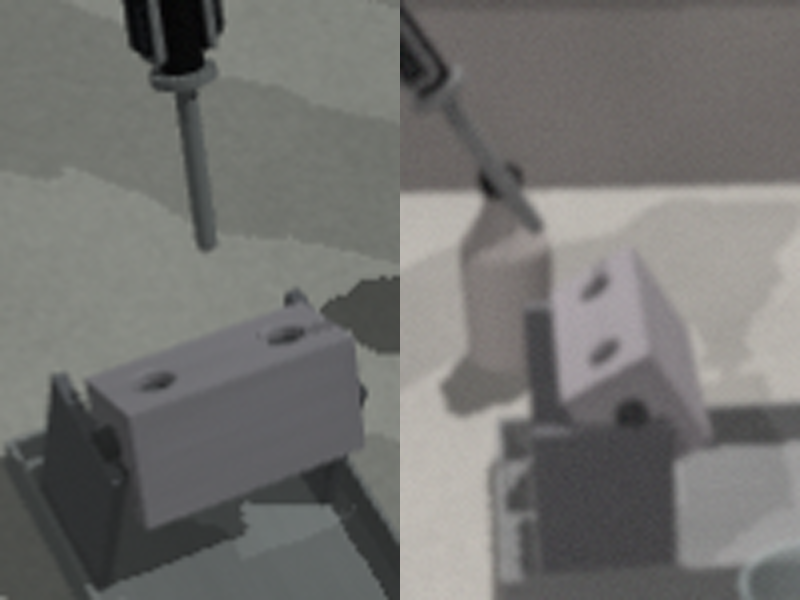

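The rod is tilted in line above the bucket, with its tip at scene (391.4,141) and side (253,156).

Run:
```python
from h import *
A=manip.grab_frame("scene");B=manip.grab_frame("side")
for k,a,b in(('tip',(391.4,140.8),(253.2,156)),('hr',(378.9,174.6),(270.6,187.4)),('hl',(411.6,163.1),(268.4,171.1))):
    x,e=tri([ray(A,a),ray(B,b)]);print(k,x.round(1),np.round(e,1))
s=st();print('expected tip',(s['tool_pos']+ -UP*113.3).round(1), R.from_euler('xyz',s['eef_rot']).as_matrix()[:,2].round(3),UP.round(3))
```

```text
tip [536.5 213.6 215.5] [0.2 0.2]
hr [573.8 172.9 152.2] [1.1 1.1]
hl [569.9 258.3 152. ] [0.9 0.9]
t 11.02 tcp [481.7 209.  312.6] F [-0.6 -0.1 -1.9] op 22.8 gf 58.9
expected tip [538.2 211.8 214.5] [ 0.499  0.024 -0.866] [-0.499 -0.025  0.866]
```

```bash
cat >> h.py <<'E'
PR=np.array([575.5,171.6,153.]);PL=np.array([571.4,255.4,153.])
def at(h,d): return list(h+UP*(113.3-d))
def push(h,d0,d1,n=2,lim=25):
    manip.move_straight(at(h,-10),vel=150)
    manip.move_straight(at(h,d0-2),vel=100)
    out=[]
    for d in np.linspace(d0,d1,n+1)[(0 if d0<12 else 1):]:
        manip.move_straight(at(h,d),vel=25)
        s=manip.read_state();F=np.array(s['wrist_force']);out.append((round(d,1),round(F@UP,1),np.round(F-UP*(F@UP)).astype(int).tolist()))
        if F@UP>lim: print('LIMIT');break
    print(out)
    manip.move_straight(at(h,-10),vel=120)
E
python3 - <<'E'
from h import *
push(PR,8,15,4);st()
push(PL,8,17,4);st()
E
```

```text
[(np.float64(8.0), np.float64(-1.4), [0, 0, 0]), (np.float64(9.8), np.float64(1.8), [0, 0, 0]), (np.float64(11.5), np.float64(2.3), [-1, -1, 0]), (np.float64(13.2), np.float64(0.4), [0, -2, 0]), (np.float64(15.0), np.float64(2.0), [-1, -2, 0])]
t 13.58 tcp [514.1 169.  260.1] F [-0.  -0.1 -1.4] op 22.7 gf 59.0
[(np.float64(8.0), np.float64(-0.5), [-1, 0, -1]), (np.float64(10.2), np.float64(-0.5), [0, 0, 0]), (np.float64(12.5), np.float64(-0.5), [-1, 1, 0]), (np.float64(14.8), np.float64(-1.1), [-1, 0, 0]), (np.float64(17.0), np.float64(-1.2), [-1, 0, -1])]
t 16.23 tcp [510.  252.3 260.1] F [ 0.1 -0.4 -1.8] op 22.8 gf 58.9
```

Run:
```python
from h import *
for n in("scene","side"):
    f=manip.grab_frame(n);cv2.imwrite(f"pics/{n}3.png",f["frame"])
a=cv2.imread('pics/scene3.png');b=cv2.imread('pics/side3.png')
c=lambda i,x,y:cv2.resize(i[y:y+120,x:x+80],(400,600),interpolation=cv2.INTER_CUBIC)
cv2.imwrite('pics/c4.png',np.hstack([c(a,365,90),c(b,230,120)]))
```

```text
(no output)
```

View pics/c4.png

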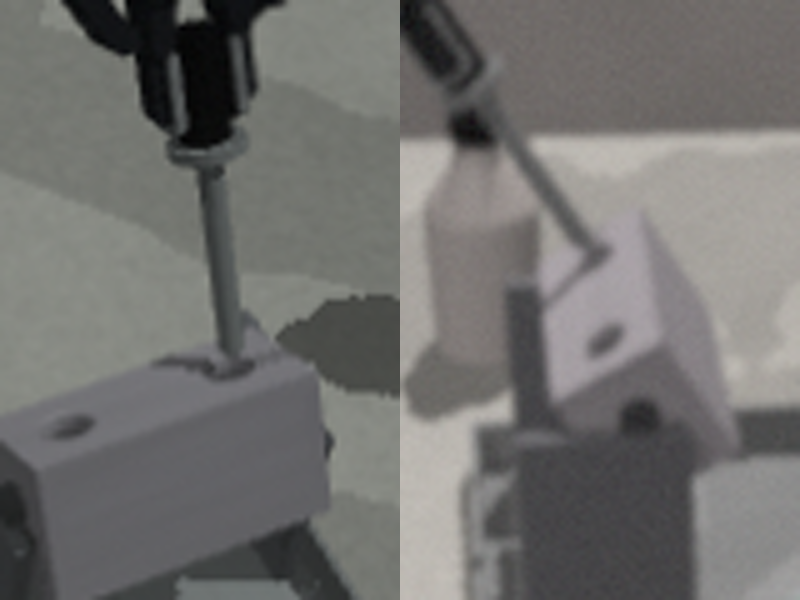

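The rod stands over the left hole and is neither slipped nor bent. I'll probe on to find the insert on the left.

Run:
```python
from h import *
push(PL,15,23,4);st()
```

```text
[(np.float64(17.0), np.float64(-2.1), [-1, 0, -1]), (np.float64(19.0), np.float64(1.1), [-1, 0, 0]), (np.float64(21.0), np.float64(0.9), [-1, 2, 0]), (np.float64(23.0), np.float64(0.2), [-1, 2, 0])]
t 18.44 tcp [509.9 252.1 259.8] F [-0.3  0.  -2.1] op 23.1 gf 58.9
```

Run:
```python
from h import *
push(PR,13,25,6);st()
```

```text
[(np.float64(15.0), np.float64(-1.1), [0, 0, 0]), (np.float64(17.0), np.float64(-1.0), [-2, 1, -1]), (np.float64(19.0), np.float64(-0.1), [0, 0, 0]), (np.float64(21.0), np.float64(-1.0), [0, -1, 0]), (np.float64(23.0), np.float64(-1.4), [-1, 1, -1]), (np.float64(25.0), np.float64(-1.4), [-1, -1, 0])]
t 21.51 tcp [514.1 168.7 260. ] F [-0.7  0.  -2. ] op 22.7 gf 59.0
```

Run:
```python
from h import *
push(PR,25,31,3)
push(PL,23,33,5);st()
for n in("scene","side"):
    f=manip.grab_frame(n);cv2.imwrite(f"pics/{n}4.png",f["frame"])
a=cv2.imread('pics/scene4.png');b=cv2.imread('pics/side4.png')
c=lambda i,x,y:cv2.resize(i[y:y+120,x:x+100],(400,480),interpolation=cv2.INTER_CUBIC)
cv2.imwrite('pics/c5.png',np.hstack([c(a,345,140),c(b,235,150)]))
```

```text
[(np.float64(27.0), np.float64(-1.1), [0, 0, 0]), (np.float64(29.0), np.float64(2.5), [-1, -1, 0]), (np.float64(31.0), np.float64(0.7), [0, -1, 0])]
[(np.float64(25.0), np.float64(-0.7), [-1, 0, 0]), (np.float64(27.0), np.float64(0.0), [-1, 0, -1]), (np.float64(29.0), np.float64(-0.8), [-1, 1, 0]), (np.float64(31.0), np.float64(-0.1), [0, 0, 0]), (np.float64(33.0), np.float64(-0.3), [0, 0, 0])]
t 26.52 tcp [509.9 252.2 259.7] F [-0.6  0.4 -3. ] op 22.3 gf 58.9
```

View pics/c5.png

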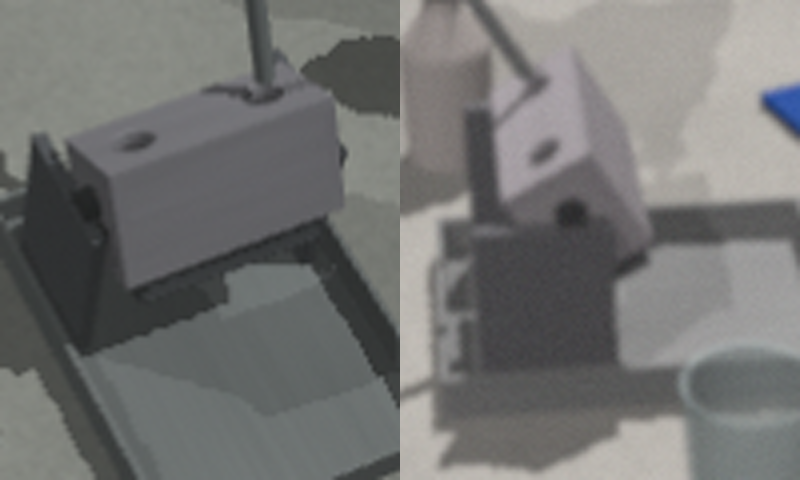

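The insert shows as an even dark strip below the mouth (scene 145–320, 235–290 in the crop), so it is coming out straight. I'll continue.

Run:
```python
from h import *
push(PL,33,39,3)
push(PR,35,45,5);st()
push(PL,41,49,4);st()
for n in("scene","side"):
    f=manip.grab_frame(n);cv2.imwrite(f"pics/{n}5.png",f["frame"])
a=cv2.imread('pics/scene5.png');b=cv2.imread('pics/side5.png')
c=lambda i,x,y:cv2.resize(i[y:y+150,x:x+125],(400,480),interpolation=cv2.INTER_CUBIC)
cv2.imwrite('pics/c6.png',np.hstack([c(a,340,130),c(b,235,130)]))
```

```text
[(np.float64(35.0), np.float64(-0.1), [0, 0, 0]), (np.float64(37.0), np.float64(1.6), [-1, 0, 0]), (np.float64(39.0), np.float64(1.8), [0, 2, 0])]
[(np.float64(37.0), np.float64(-1.2), [-1, 1, 0]), (np.float64(39.0), np.float64(1.9), [0, 0, 0]), (np.float64(41.0), np.float64(1.3), [0, 0, 0]), (np.float64(43.0), np.float64(-0.9), [0, 0, 0]), (np.float64(45.0), np.float64(-1.8), [-1, -1, -1])]
t 32.01 tcp [514.  168.5 259.6] F [ 0.1 -0.4 -1.4] op 22.4 gf 59.0
[(np.float64(43.0), np.float64(-0.3), [-1, 0, 0]), (np.float64(45.0), np.float64(-2.6), [0, -1, 0]), (np.float64(47.0), np.float64(-0.7), [-1, 0, -1]), (np.float64(49.0), np.float64(-1.6), [-1, 0, -1])]
t 35.06 tcp [509.9 252.2 259.6] F [ 0.8  0.4 -2.1] op 22.7 gf 59.0
```

View pics/c6.png

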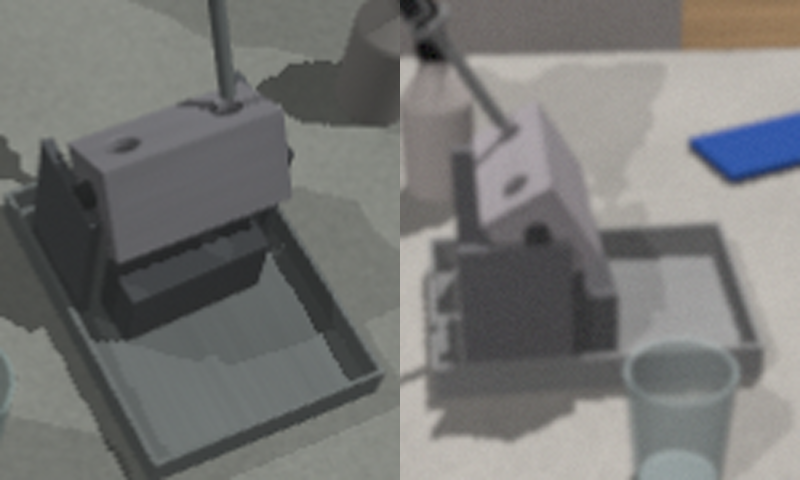

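The insert stands upright in the tray, clear below the bucket. Its top face is at crop (190,270) and its edges are vertical in the side view. Next I return the rod.

Run:
```python
from h import *
manip.move_straight(list((PR+PL)/2+UP*(113.3+70)),vel=150)
manip.move_pose([655,-220.7,380],tool((0,0,-1),YAW,1))
manip.move_straight([655,-220.7,262]);st()
for n in("scene","side"):
    f=manip.grab_frame(n);cv2.imwrite(f"pics/{n}6.png",f["frame"])
a=cv2.imread('pics/scene6.png');b=cv2.imread('pics/side6.png')
c=lambda i,x,y:cv2.resize(i[y:y+120,x:x+80],(400,600),interpolation=cv2.INTER_CUBIC)
cv2.imwrite('pics/c7.png',np.hstack([c(a,185,190),c(b,280,220)]))
```

```text
t 38.46 tcp [ 655.4 -221.   263. ] F [ 0.6 -0.4 -1.6] op 23.0 gf 58.9
```

View pics/c7.png

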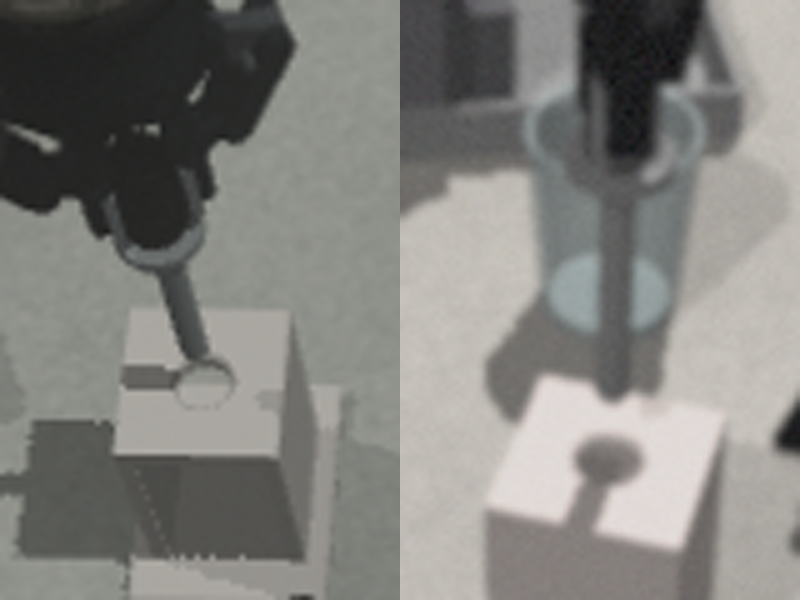

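The rod hangs upright over the hole: tip at scene (223.6,260.3) and side (322.2,298.5), hole at scene (225.6,266.4) and side (321.4,311.4).

Run:
```python
from h import *
A=manip.grab_frame("scene");B=manip.grab_frame("side")
T,_=tri([ray(A,(223.6,260.3)),ray(B,(322.2,298.5))]);H,_=tri([ray(A,(225.6,266.4)),ray(B,(321.4,311.4))])
d=H-T;print(T.round(1),H.round(1),d.round(1))
c=np.array([655,-220.7])
if np.hypot(*d[:2])>4: raise SystemExit('off')
c=c+d[:2]/2
manip.move_straight([*c,205],vel=80)
for z in(180,160,145,138,135):
    manip.move_straight([*c,z],vel=50);F=manip.read_state()['wrist_force'];print(z,np.round(F,1))
    if F[2]>12 or np.hypot(F[0],F[1])>10: print('stop');raise SystemExit
```

```text
[ 656.7 -220.1  147.6] [ 655.8 -220.   116.6] [ -0.8   0.1 -31.1]
180 [-0.2  0.7 -1.4]
160 [-0.9 -0.6 -1.4]
145 [ 0.3 -0.9 -0.7]
138 [-0.5  0.4 -1.9]
135 [-0.1  0.2 -2.1]
```

Run:
```python
from h import *
p=manip.read_state()['tool_pos'];c=[654.6,-220.65]
for z in(134,133,132,131,130):
    manip.move_straight([*c,z],vel=30);F=manip.read_state()['wrist_force'];print(z,np.round(F,1))
    if F[2]>1.5: break
manip.gripper_to(85);st()
manip.move_straight([*c,250],vel=100)
manip.move_straight([560,-220,330]);st()
for n in("scene","side"):
    f=manip.grab_frame(n);cv2.imwrite(f"pics/{n}7.png",f["frame"])
a=cv2.imread('pics/scene7.png');b=cv2.imread('pics/side7.png')
c=lambda i,x,y,w,h:cv2.resize(i[y:y+h,x:x+w],(400,300),interpolation=cv2.INTER_CUBIC)
cv2.imwrite('pics/c8.png',np.vstack([np.hstack([c(a,180,230,100,75),c(b,270,265,100,75)]),np.hstack([c(a,40,120,440,330),c(b,230,130,150,112)])]))
```

```text
134 [-0.3  0.4 -2.1]
133 [-3.1  1.7  8.4]
t 42.84 tcp [ 654.6 -220.7  133. ] F [-0.  -0.4 -0.4] op 85.1 gf 0.0
t 45.13 tcp [ 560.4 -219.4  329.5] F [ 0.4  0.6 -0.8] op 85.2 gf 0.0
```

View pics/c8.png

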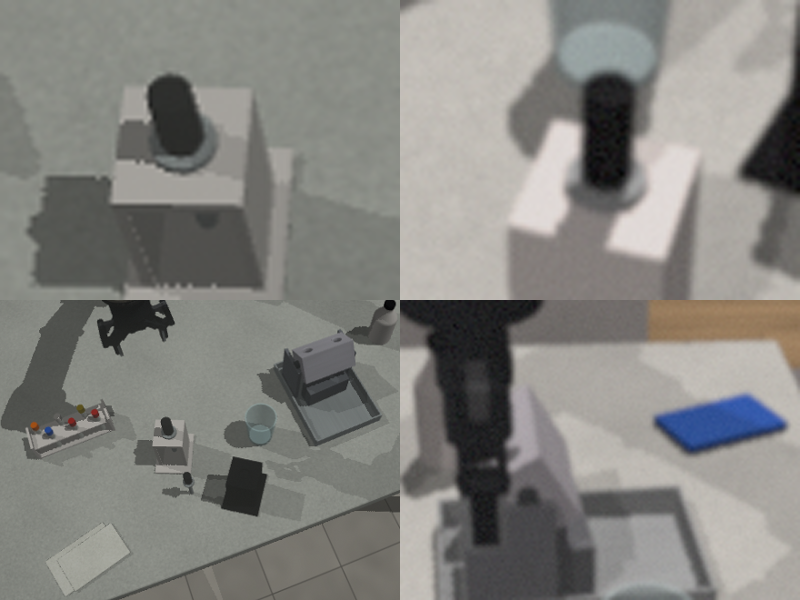

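The rod hangs upright with its collar flat on the stand, the insert is in the tray, and the bystanders haven't moved. Handing in.

```bash
python3 -c "
from workcell import manip
print(manip.finish_job())"
```

```text
the job is handed in; nothing more can be done
None
```

The job is done and handed in at about 45 s: the insert was pushed out by alternate pushes at low force and stands in the tray, the rod hangs by its collar in the white stand, and the bottle, tube rack and beaker were not touched.

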